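# Find the filled gift box by its weight and close it in the delivery box

### The arm

A 6-joint arm with a two-finger parallel gripper is mounted at the origin on a cart in front of the work surface, level with it; the furniture and walls round the work are solid. World frame = base frame: x ahead of the robot, y to its left, z up, the work surface at z = 0. Lengths are in mm, angles in rad, forces in N, time in s.
With the tool pointing down it reaches from about 225 to 875 mm from the base axis. Payload 3.4 kg.
Tool frame: the origin (TCP) lies at the very end of the fingers, on their centre line; the grasp point (between the pads) lies 19 mm behind it (ctrl.grip_depth is the z of the grasp point in the tool frame, in mm); z points along the fingers, y is the line along which they close (so a half turn about z gives the same grasp; the last joint's range is limited). The gripper opens to 85 mm and grips with 20 to 120 N. Pads are 22 mm wide; open, the fingers measure 114 mm over their backs; the gripper's body (76 mm by 85 mm) begins 54 mm behind the grasp point. The pads swing forward as they close: fully open they stand 13 mm farther back than shut.
Start: joints at [-1.466, 0.276, 1.505, -0, 1.361, -0.121], TCP at [128.731, -560.438, 231.328] pointing down, gripper open.
Joint ranges: [-2.89, 2.89], [-0.75, 2.08], [0.22, 2.7], [-1.18, 4.32], [0.11, 2.71], [-2.7, 2.7]. Speed limits (rad/s): [2.57, 2.57, 3.14, 3.14, 3.14, 3.14].

### API

Orientations are given as a rotation vector (axis times angle).
In Python, from bench import ctrl gives the robot as it stands. The module is installed in compiled form; this text tells all that it offers.
- The arm moves only by the shell command python3 -m crank 'ROWS' [FORCE]. ROWS is a JSON object whose one key "steps" holds a list of rows, each an object of numbers: "dx", "dy", "dz": the shift along the world's x, y, z in m; "rx", "ry", "rz": the turn, a rotation vector about the world's x, y, z in rad; "hand": the opening, from 0 (shut) to 1 (fully open). In form: {"steps": [{"dx": .., "dy": .., "dz": .., "rx": .., "ry": .., "rz": .., "hand": ..}, ...]}. A call has 1 to 20 rows; each row is the pose to reach, as a shift and turn from the pose commanded when the call began; what a row does not reach only later rows make up. A row lasts 1/10 s, in which the tool goes at most 50 mm and 8.59 degrees, less where a joint would pass 70% of its speed; a pose out of reach is approached as far as the arm can. A call with a gripper value outside its range is refused whole. The fingers move at their own pace and stop on an object; FORCE is the grip in N (left out, the last holds). Time passes only in rows, so rows that repeat a pose let the fingers close. It gives the time, the measured TCP pose, the force, the opening and the grip force at its end, in the units of the state.
- ctrl.observe(): the state, without advancing time (a new reading comes with each control period).
- ctrl.camera(name): name is "scene" or "side" or "wrist"; returns (picture, depth): 384x512x3 uint8, red, green, blue; 384x512 float32, mm along the optical axis (not along the pixel's ray), 0 where there is no reading.
- ctrl.camera_model(name): a dict with "mtx" (3x3 intrinsics, pixels), "R" (3x3) and "t" (3): a world point X has camera coordinates R X + t. Camera axes: x right, y down, z forward; pixel columns grow to the right and rows downward; lengths in mm; the calibration is good to about 2 mm. A picture is of the moment at which its call begins: read the wrist's pose just before it. camera_model takes no time and is no camera call; for the wrist camera it gives the pose at the moment of the call.
- ctrl.finish_job(): hands the job in; it is judged then, once.
The state is a dict: "clock": time; "joint_pos": joint angles; "joint_vel": joint speeds; "tau": joint torques, N m; "eef_pos": TCP position; "eef_rot": TCP orientation; "contact_force": force on the tool from outside, world axes, zero at the start; "ft_torque": the same for the moment, N m; "grip_width": finger opening in mm; "finger_force": force on a finger pad.
Only numpy, scipy, OpenCV 4.12 (cv2) and the standard library are available. Lean on these libraries where they do the work, as an engineer would, in place of code of your own. Each camera call takes 0.05 s, during which the arm holds its last target. There are 200 camera calls.

### The job

Of the four identical gift boxes on the wooden display board only one is filled, the other three are empty display boxes: lift them to feel which is the heavy one. Put the heavy box flat in the open delivery box, leave the three empty ones seated in recesses of the board, and swing the delivery box's lid shut and press its front down until the catch snaps. Do not knock over or shove away the stamp, the pigment jar and the soap bar that stand about.

Things in the scene. Friction and masses are not known exactly. Their poses are not given: they have to be found in the camera images.
- board: Fixed light-wood display board, 208 (x) x 190 (y) x 18 mm high, with four recesses 10 mm deep, 90 (x) x 66 (y) mm, edges bevelled 3 mm, centred at x = +-48, y = +-48 mm. Origin: centre of its underside. The boxes in it stand 12 mm apart along x and 36 mm apart along y: grasp them across y, 40 mm above their underside.
- box_a: One of four identical closed gift boxes (cream, dark green band, round seal; nothing comes off), 84 (x) x 60 (y) x 50 mm high. Origin: centre of its underside, at the start 8 mm above the table in a recess; axes parallel to the board's. Weighs 55 to 65 g empty, 240 to 330 g filled (filling shifts 2 mm inside); which one is filled cannot be seen and changes from start to start.
- box_b: One of four identical closed gift boxes (cream, dark green band, round seal; nothing comes off), 84 (x) x 60 (y) x 50 mm high. Origin: centre of its underside, at the start 8 mm above the table in a recess; axes parallel to the board's. Weighs 55 to 65 g empty, 240 to 330 g filled (filling shifts 2 mm inside); which one is filled cannot be seen and changes from start to start.
- box_c: One of four identical closed gift boxes (cream, dark green band, round seal; nothing comes off), 84 (x) x 60 (y) x 50 mm high. Origin: centre of its underside, at the start 8 mm above the table in a recess; axes parallel to the board's. Weighs 55 to 65 g empty, 240 to 330 g filled (filling shifts 2 mm inside); which one is filled cannot be seen and changes from start to start.
- box_d: One of four identical closed gift boxes (cream, dark green band, round seal; nothing comes off), 84 (x) x 60 (y) x 50 mm high. Origin: centre of its underside, at the start 8 mm above the table in a recess; axes parallel to the board's. Weighs 55 to 65 g empty, 240 to 330 g filled (filling shifts 2 mm inside); which one is filled cannot be seen and changes from start to start.
- case: Fixed petrol-blue plastic delivery box. Origin: centre of its underside. Inside 94 (x) x 70 (y) mm, floor 4 mm above the table, walls 4 mm, rim 30 mm high with a flange 112 x 86 mm. A gift box goes in with its long side along x and stands 24 mm above the rim. The lid is hinged on the +x side.
- case_lid (a joint): Lid angle, rad: 0 shut and snapped, 1.57 upright, more leans back to the box's +x (stop 2.0); starts 1.65 to 1.95. Stiff hinge: stays where left, moves with 1 to 2 N at its edge. Shell 113 x 87 mm, 34 mm deep, top 64 mm above the table when shut. Lowered, it rests near 0.08 with its springy black tongue on a rib; 9 to 12 N down near the front snaps it to 0, a hard stop.
- lid_hinge (a point): Point on the lid's hinge axis (which runs along the delivery box's y), 57.5 mm to +x of the delivery box's origin and 30 mm above the table.
- lid_press (a point): Point on the outside of the lid's top face near its front, above the ribs of the thumb pad: 94.5 mm from the hinge axis along the lid and 34 mm out of the lid's edge plane; when shut it lies 37 mm to -x of the delivery box's origin, 64 mm above the table.
- stamp: Loose dark wooden soap stamp, 36 x 36 x 64 mm, standing. Origin: centre of its underside. Bystander.
- jar: Loose glass pigment jar with a wooden lid, 49 x 48 x 70 mm. Origin: centre of its underside. Bystander.
- bar: Loose lilac soap bar, 53 x 79 x 26 mm. Origin: centre of its underside. Bystander.
Mind the look-alikes: they are no part of the job. What is shaped like the case but orange is not meant. What is shaped like the box_a but orange is not meant.

How it is judged:
By the outcome, as a careful person would: the job done as asked, in the order asked, and still so for the second after the job is handed in, with the robot touching nothing.
It also fails if it takes over 72 s, if anything falls off the work surface, if the arm or the gripper's body presses on something with over 40 N, if the wrist force passes 120 N, or if a joint passes its speed limit or range.

## Working session

There is one attempt and no reset: what is moved stays moved. The work goes in short steps, Python scripts to look and compute and a shell command to move; the robot and the scene stay as the last step left them, time stands still between calls to the robot, and variables do not carry over. Pictures are saved under pics/ and viewed, at most 10 in all, crops included, and the job is handed in when it is done.

```bash
mkdir -p pics; cat > h.py <<'E'
import numpy as np, cv2
from bench import ctrl
def cap(n):
    m=ctrl.camera_model(n); im,d=ctrl.camera(n); return im,d,m
def cloud(d,m):
    K=np.array(m['mtx']);R=np.array(m['R']);t=np.array(m['t'])
    v,u=np.mgrid[:d.shape[0],:d.shape[1]]
    c=np.stack([(u-K[0,2])/K[0,0]*d,(v-K[1,2])/K[1,1]*d,d],-1)
    return (c-t)@R
E
python3 - <<'E'
from h import *
ims=[]
for n in("scene","side"):
    im,d,m=cap(n); np.savez(f'{n}.npz',im=im,d=d,R=m['R'],t=m['t'],mtx=m['mtx'])
    cv2.imwrite(f'pics/{n}.png',im[:,:,::-1])
    print(n,np.round(-np.array(m['R']).T@np.array(m['t'])))
print(ctrl.observe(),ctrl.grip_depth)
E
```

```text
scene [ -20. 1001. 1020.]
side [ -102. -1481.   822.]
{'clock': 0.1, 'joint_pos': array([-1.46598008e+00,  2.76540968e-01,  1.50598543e+00,  5.54215792e-06,
        1.36070942e+00, -1.20989315e-01]), 'joint_vel': array([-0.00139031, -0.00253886, -0.00250199,  0.00099367, -0.00028841,
        0.0010828 ]), 'tau': array([ 1.75648849e-03, -4.17700446e+01, -2.46404403e+01, -2.33321407e-04,
        5.71538534e-03,  1.41873670e-05]), 'eef_pos': array([ 128.69164078, -559.93979838,  230.5293675 ]), 'eef_rot': array([-3.11995851e+00, -3.53754554e-01, -2.93687846e-05]), 'contact_force': array([-1.00877044, -0.60180416, -0.73218728]), 'ft_torque': array([0.00653911, 0.009101  , 0.0045449 ]), 'finger_force': 0.0, 'grip_width': 85.27157797785891} -18.700000000000003
```

View pics/scene.png

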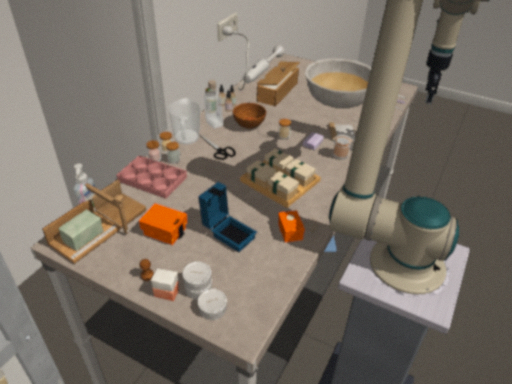

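View pics/side.png

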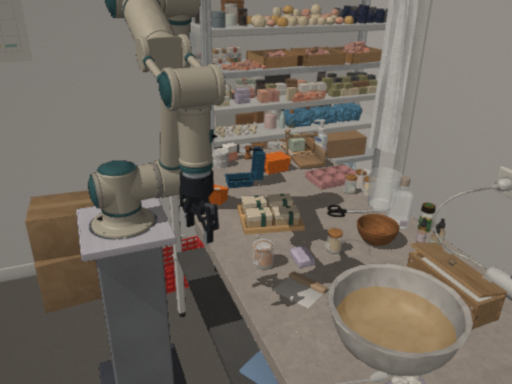

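The scene picture shows four cream boxes on the board near (282,172). The petrol-blue case is near (228,225), with its lid up at (213,205). Look-alikes are the orange box at (290,226) and the orange case at (163,222). The lilac bar is at (314,142), with jars at (284,128) and (343,146). I'll enlarge the work area and measure from both views.

```bash
cat > m.py <<'E'
from h import *
for n,(r0,r1,c0,c1) in dict(scene=(110,260,190,350),side=(140,270,205,320)).items():
    z=np.load(n+'.npz'); im=z['im']; P=cloud(z['d'],z)
    ok=(z['d']>0); sub=np.zeros(ok.shape,bool); sub[r0:r1,c0:c1]=1
    hsv=cv2.cvtColor(im,cv2.COLOR_RGB2HSV).astype(int);H,S,V=hsv[...,0],hsv[...,1],hsv[...,2]
    B=ok&sub&(abs(H-103)<13)&(S>120)&(V>35)
    p=P[B]; print(n,'blue',len(p),np.percentile(p,[1,5,50,95,99],axis=0).round(0).tolist())
    for lo,hi in((20,36),(45,150)):
        q=p[(p[:,2]>lo)&(p[:,2]<hi)]
        if len(q)>10: print('  z',lo,hi,len(q),'rect',cv2.minAreaRect(q[:,:2].astype(np.float32)))
    C=ok&sub&(P[...,2]>50)&(P[...,2]<66)&(P[...,0]>200)&(V>80)
    # board boxes tops
    x0=P[172,282] if n=='scene' else P[213,270]
    q=P[C]; q=q[np.hypot(*(q-x0)[:,:2].T)<150]
    print('  x0',x0.round(),'tops',len(q),'z',np.median(q[:,2]).round(1),'rect',cv2.minAreaRect(q[:,:2].astype(np.float32)))
    Bd=ok&sub&(P[...,2]>12)&(P[...,2]<24)&(S>70)&(abs(H-15)<9); q=P[Bd]; q=q[np.hypot(*(q-x0)[:,:2].T)<170]
    print('  board',len(q),np.median(q[:,2]),cv2.minAreaRect(q[:,:2].astype(np.float32)))
    # ortho top-view heights
    crop=im[r0:r1,c0:c1]; k=600/crop.shape[0]; k=min(k,800/crop.shape[1])
    cv2.imwrite(f'pics/{n}_crop.png',cv2.resize(crop,None,fx=k,fy=k,interpolation=cv2.INTER_CUBIC)[:,:,::-1])
    pts=dict(scene=[(284,128),(343,146),(314,142),(290,226),(146,268),(163,222)],side=[(335,240),(264,253),(302,258)])[n]
    for u,v in pts: print('   ',(u,v),P[v,u].round())
E
python3 m.py
```

```text
scene blue 1384 [[435.0, 104.0, -0.0], [442.0, 107.0, 6.0], [556.0, 149.0, 33.0], [582.0, 201.0, 141.0], [585.0, 207.0, 144.0]]
  z 20 36 465 rect ((507.32110595703125, 159.14828491210938), (86.0970230102539, 150.80506896972656), 78.36859130859375)
  z 45 150 589 rect ((559.7128295898438, 149.8046875), (91.96273803710938, 51.741092681884766), 80.14728546142578)
  x0 [ 493. -175.   23.] tops 1097 z 55.4 rect ((490.06500244140625, -154.75523376464844), (164.05764770507812, 185.68728637695312), 77.02025604248047)
  board 530 15.988563679313769 ((490.86553955078125, -151.5589141845703), (192.74903869628906, 212.20494079589844), 77.37305450439453)
    (284, 128) [ 594. -394.   51.]
    (343, 146) [ 350. -381.   61.]
    (314, 142) [ 469. -404.   24.]
    (290, 226) [345.  76.  47.]
    (146, 268) [609. 418.  52.]
    (163, 222) [669. 264.  65.]
side blue 542 [[433.0, 94.0, 4.0], [443.0, 98.0, 7.0], [543.0, 123.0, 33.0], [572.0, 197.0, 137.0], [577.0, 202.0, 143.0]]
  z 20 36 127 rect ((498.8599853515625, 155.33636474609375), (98.16094207763672, 131.77406311035156), 80.29405975341797)
  z 45 150 233 rect ((565.6741333007812, 142.60162353515625), (106.03431701660156, 29.50293731689453), 77.1348648071289)
  x0 [ 466. -217.   55.] tops 834 z 57.1 rect ((488.71697998046875, -161.04013061523438), (162.0981903076172, 180.55096435546875), 77.59014892578125)
  board 440 17.200324796752177 ((488.4175720214844, -163.00009155273438), (200.09559631347656, 208.01321411132812), 77.67657470703125)
    (335, 240) [ 589. -442.   53.]
    (264, 253) [ 351. -438.   59.]
    (302, 258) [ 467. -459.   26.]
```

View pics/scene_crop.png

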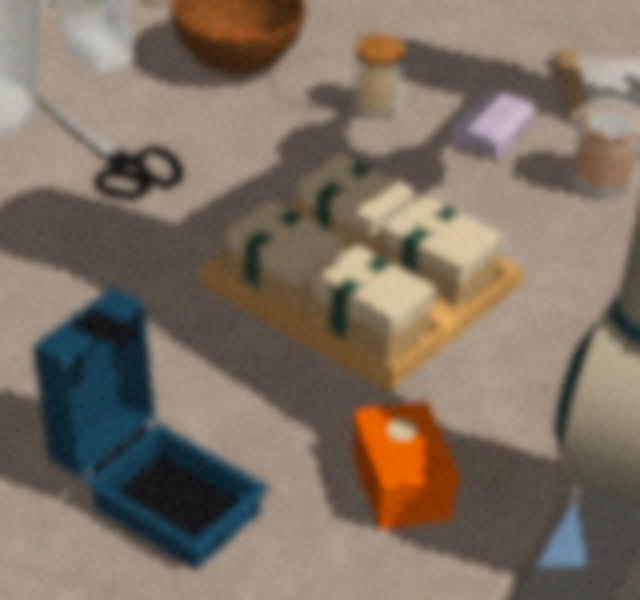

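The crop confirms four cream boxes with green bands on the board, and the petrol-blue case with its lid upright on the +x side. The orange box at (290,226) and the orange case at (163,222) are not meant. Board yaw is about -12.5°. Next I'll move above it for wrist views.

```bash
python3 -m crank '{"steps":[{"dx":0.1,"dy":0.13,"dz":0.15,"rz":-0.15,"hand":1},{"dx":0.31,"dy":0.41,"dz":0.19,"rz":-0.444,"hand":1},{"dx":0.31,"dy":0.41,"dz":0.19,"rz":-0.444,"hand":1},{"dx":0.31,"dy":0.41,"dz":0.19,"rz":-0.444,"hand":1},{"dx":0.31,"dy":0.41,"dz":0.19,"rz":-0.444,"hand":1},{"dx":0.31,"dy":0.41,"dz":0.19,"rz":-0.444,"hand":1},{"dx":0.31,"dy":0.41,"dz":0.19,"rz":-0.444,"hand":1},{"dx":0.31,"dy":0.41,"dz":0.19,"rz":-0.444,"hand":1},{"dx":0.31,"dy":0.41,"dz":0.19,"rz":-0.444,"hand":1},{"dx":0.31,"dy":0.41,"dz":0.19,"rz":-0.444,"hand":1},{"dx":0.31,"dy":0.41,"dz":0.19,"rz":-0.444,"hand":1},{"dx":0.31,"dy":0.41,"dz":0.19,"rz":-0.444,"hand":1},{"dx":0.31,"dy":0.41,"dz":0.19,"rz":-0.444,"hand":1},{"dx":0.31,"dy":0.41,"dz":0.19,"rz":-0.444,"hand":1}]}'
cat > w.py <<'E'
from h import *
import sys
im,d,m=cap("wrist"); np.savez(sys.argv[1]+'.npz',im=im,d=d,R=m['R'],t=m['t'],mtx=m['mtx'])
cv2.imwrite(f'pics/{sys.argv[1]}.png',im[:,:,::-1])
R=np.array(m['R']); print('cam',np.round(-R.T@np.array(m['t'])),'axis',R[2].round(2))
P=cloud(d,m); print('corners',[P[r,c].round().tolist() for r,c in((30,30),(30,480),(350,30),(350,480))])
o=ctrl.observe(); print(o['clock'],o['eef_pos'].round(1),o['eef_rot'].round(3),o['joint_pos'].round(2),o['contact_force'].round(2))
E
python3 w.py w1
```

```text
cam [ 196. -543.  373.] axis [-0.27 -0.06 -0.96]
corners [[274.0, 114.0, -462.0], [354.0, -790.0, 1.0], [125.0, -499.0, 317.0], [151.0, -615.0, 316.0]]
0.15 [ 128.7 -560.   230.6] [-3.12  -0.354 -0.   ] [-1.47  0.28  1.51  0.    1.36 -0.12] [ 0.42  0.26 -0.46]invalid input
```

View pics/w1.png

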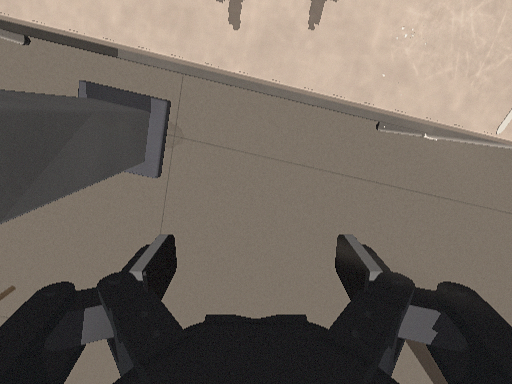

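The wrist view shows only the floor and the table edge, because the move was refused. I'll retry with all keys given.

```bash
python3 -m crank '{"steps":[{"dx":0.1,"dy":0.13,"dz":0.15,"rx":0,"ry":0,"rz":-0.15,"hand":1},{"dx":0.31,"dy":0.41,"dz":0.19,"rx":0,"ry":0,"rz":-0.444,"hand":1},{"dx":0.31,"dy":0.41,"dz":0.19,"rx":0,"ry":0,"rz":-0.444,"hand":1},{"dx":0.31,"dy":0.41,"dz":0.19,"rx":0,"ry":0,"rz":-0.444,"hand":1},{"dx":0.31,"dy":0.41,"dz":0.19,"rx":0,"ry":0,"rz":-0.444,"hand":1},{"dx":0.31,"dy":0.41,"dz":0.19,"rx":0,"ry":0,"rz":-0.444,"hand":1},{"dx":0.31,"dy":0.41,"dz":0.19,"rx":0,"ry":0,"rz":-0.444,"hand":1},{"dx":0.31,"dy":0.41,"dz":0.19,"rx":0,"ry":0,"rz":-0.444,"hand":1},{"dx":0.31,"dy":0.41,"dz":0.19,"rx":0,"ry":0,"rz":-0.444,"hand":1},{"dx":0.31,"dy":0.41,"dz":0.19,"rx":0,"ry":0,"rz":-0.444,"hand":1},{"dx":0.31,"dy":0.41,"dz":0.19,"rx":0,"ry":0,"rz":-0.444,"hand":1},{"dx":0.31,"dy":0.41,"dz":0.19,"rx":0,"ry":0,"rz":-0.444,"hand":1},{"dx":0.31,"dy":0.41,"dz":0.19,"rx":0,"ry":0,"rz":-0.444,"hand":1},{"dx":0.31,"dy":0.41,"dz":0.19,"rx":0,"ry":0,"rz":-0.444,"hand":1}]}' && 
python3 w.py w2
```

```text
clock: 1.55
eef_pos: [438.0, -151.0, 420.6]
eef_rot: [3.122, -0.343, -0.003]
contact_force: [-0.3, 0.1, 0.2]
grip_width: 85.4
finger_force: 0.0
cam [ 506. -165.  563.] axis [-0.27  0.06 -0.96]
corners [[742.0, 210.0, 0.0], [561.0, -606.0, -0.0], [460.0, -94.0, 506.0], [435.0, -210.0, 507.0]]
1.6 [ 437.8 -151.3  420.5] [ 3.123e+00 -3.450e-01 -3.000e-03] [-0.48  0.05  1.33 -0.    1.76  1.31] [-0.22  0.78  0.32]
```

```bash
python3 -m crank '{"steps":[{"dx":-0.05,"dy":0.12,"dz":0,"rx":0,"ry":0,"rz":0,"hand":1},{"dx":-0.05,"dy":0.19,"dz":0,"rx":0,"ry":0,"rz":0,"hand":1},{"dx":-0.05,"dy":0.19,"dz":0,"rx":0,"ry":0,"rz":0,"hand":1},{"dx":-0.05,"dy":0.19,"dz":0,"rx":0,"ry":0,"rz":0,"hand":1},{"dx":-0.05,"dy":0.19,"dz":0,"rx":0,"ry":0,"rz":0,"hand":1},{"dx":-0.05,"dy":0.19,"dz":0,"rx":0,"ry":0,"rz":0,"hand":1}]}' >/dev/null; python3 w.py w3
python3 - <<'E'
import cv2,numpy as np
a=cv2.imread('pics/w2.png');b=cv2.imread('pics/w3.png')
cv2.imwrite('pics/w23.png',cv2.resize(np.hstack([a,b]),(800,300),interpolation=cv2.INTER_AREA))
E
```

```text
cam [455.  25. 564.] axis [-0.27  0.06 -0.96]
corners [[693.0, 401.0, -1.0], [510.0, -400.0, 22.0], [410.0, 96.0, 507.0], [384.0, -20.0, 507.0]]
2.25 [388.6  38.3 421.1] [ 3.121 -0.344 -0.   ] [-0.08 -0.06  1.44 -0.    1.76  1.71] [ 0.71  0.48 -0.17]
```

View pics/w23.png

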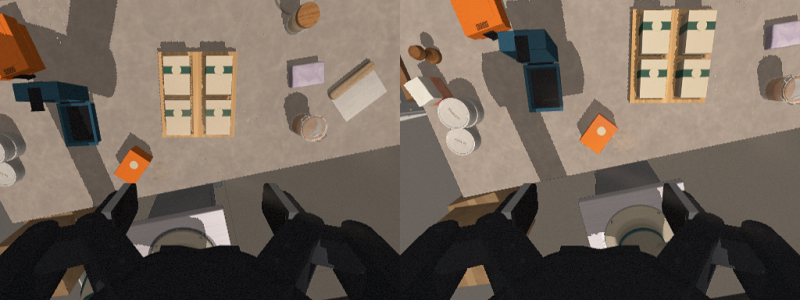

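In both wrist views the four boxes sit on the board at about (198,95) in the left half, and the petrol-blue case with raised lid is at (78,115). The orange box at (133,165) stands between the case and the robot.

```bash
cat > f.py <<'E'
from h import *
for n in('w2','w3'):
    z=np.load(n+'.npz'); im=z['im']; P=cloud(z['d'],z); ok=(z['d']>0)
    hsv=cv2.cvtColor(im,cv2.COLOR_RGB2HSV).astype(int);H,S,V=hsv[...,0],hsv[...,1],hsv[...,2]
    R=np.hypot(P[...,0]-490,P[...,1]+157)
    M=(ok&(P[...,2]>50)&(P[...,2]<66)&(R<150)).astype(np.uint8)
    M=cv2.erode(M,np.ones((2,2),np.uint8))
    N,L,st,_=cv2.connectedComponentsWithStats(M,connectivity=4)
    for i in range(1,N):
        if st[i,4]>300:
            q=P[L==i]; r=cv2.minAreaRect(q[:,:2].astype(np.float32)); print(n,st[i,4],'c',np.round(r[0],1),np.round(r[1],1),round(r[2],1),'z',np.median(q[:,2]).round(1))
    q=P[ok&(P[...,2]>13)&(P[...,2]<23)&(R<170)&(S>60)&(abs(H-15)<10)]
    print(n,'board',cv2.minAreaRect(q[:,:2].astype(np.float32)),np.median(q[:,2]).round(1))
    B=ok&(abs(H-102)<13)&(S>110)&(P[...,0]>400)&(P[...,0]<650)&(P[...,1]>60)&(P[...,1]<240)
    q=P[B&(P[...,2]>25)&(P[...,2]<34)]
    print(n,'rim',len(q),cv2.minAreaRect(q[:,:2].astype(np.float32)),np.median(q[:,2]).round(1))
    q=P[B&(P[...,2]>36)]; 
    print(n,'lid',len(q),cv2.minAreaRect(q[:,:2].astype(np.float32)),q[:,2].max().round(1))
    np.save(n+'_lid.npy',q)
    O=ok&(H<12)&(S>180)&(V>90)&(P[...,2]>38)&(np.hypot(P[...,0]-345,P[...,1]-76)<90); q=P[O]
    print(n,'orange',len(q),cv2.minAreaRect(q[:,:2].astype(np.float32)),np.median(q[:,2]))
    O=ok&(H<12)&(S>180)&(V>90)&(P[...,0]>600)&(P[...,2]>10); q=P[O]
    if len(q):print(n,'orangecase',len(q),np.percentile(q,[1,99],axis=0).round())
E
python3 f.py
```

```text
w2 1571 c [ 545.  -121.3] [57.8 81.3] 78.1 z 58.0
w2 1623 c [ 524.2 -215. ] [58.4 80.9] 77.7 z 58.2
w2 1365 c [ 430.8 -195.1] [58.1 82.5] 77.9 z 58.1
w2 1323 c [ 450.8 -100.7] [58.2 81. ] 78.0 z 58.1
w2 board ((488.5582580566406, -157.27359008789062), (190.20147705078125, 207.73056030273438), 77.7298583984375) 17.8
w2 rim 820 ((504.96002197265625, 154.40892028808594), (86.0781478881836, 145.0083465576172), 80.47526550292969) 29.5
w2 lid 1657 ((573.6259155273438, 170.28018188476562), (146.8521270751953, 55.80060577392578), 69.75638580322266) 152.7
w2 orange 245 ((351.30401611328125, 49.95427703857422), (59.27553176879883, 83.46397399902344), 41.88492965698242) 49.56511208117177
w2 orangecase 1112 [[626. 195.  11.]
 [740. 271.  66.]]
w3 1964 c [ 524.9 -214.2] [61.5 82.6] 78.0 z 58.3
w3 1893 c [ 544.5 -120.1] [59.9 81.8] 77.3 z 58.2
w3 1578 c [ 451.4 -100.4] [59.8 81.5] 78.0 z 58.2
w3 1634 c [ 430.9 -193.5] [61.  82.1] 78.3 z 58.3
w3 board ((488.9609375, -157.47891235351562), (190.88748168945312, 208.3673858642578), 77.78986358642578) 17.9
w3 rim 986 ((528.2184448242188, 160.65447998046875), (205.76573181152344, 110.74671936035156), 6.0024638175964355) 30.5
w3 lid 1764 ((496.52294921875, 127.89021301269531), (210.10740661621094, 92.21609497070312), 13.282552719116211) 517.0
w3 orange 266 ((351.8328857421875, 51.048301696777344), (58.27497100830078, 81.33121490478516), 40.47675323486328) 50.05182976589266
w3 orangecase 370 [[625. 195.  11.]
 [684. 282.  66.]]
```

```bash
cat > c.py <<'E'
from h import *
from scipy.optimize import minimize
for n in('w2','w3'):
    z=np.load(n+'.npz'); im=z['im']; P=cloud(z['d'],z); ok=(z['d']>0)
    hsv=cv2.cvtColor(im,cv2.COLOR_RGB2HSV).astype(int);H,S,V=hsv[...,0],hsv[...,1],hsv[...,2]
    B=ok&(abs(H-102)<13)&(S>110)&(P[...,0]>400)&(P[...,0]<650)&(P[...,1]>60)&(P[...,1]<240)&(P[...,2]<165)
    a=B&(P[...,2]>25)&(P[...,2]<36)
    N,L,st,_=cv2.connectedComponentsWithStats(a.astype(np.uint8)); i=1+np.argmax(st[1:,4]); q=P[L==i][:,:2]
    for deg in(-8,-9,-10,-11,-12):
        t=np.radians(deg);R=np.array([[np.cos(t),np.sin(t)],[-np.sin(t),np.cos(t)]]); l=q@R.T
        f=l[l[:,0]<l[:,0].min()+75]  # front part
        lo,hi=np.percentile(f[:,1],[.7,99.3]); x0=np.percentile(f[:,0],.7)
        c=R.T@np.array([x0+56,(lo+hi)/2]); print(n,deg,'wid',round(hi-lo,1),'c',c.round(1),len(q))
    p=P[B&(P[...,2]>36)]; t=np.radians(-10); s=(p[:,:2]-c)@np.array([np.cos(t),np.sin(t)])
    yl=(p[:,:2]-c)@np.array([-np.sin(t),np.cos(t)])
    k=(s>40)&(s<150); s,zz=s[k],p[k,2]
    for a_ in range(40,156,12):
        m=(zz>a_)&(zz<=a_+12)
        if m.sum()>4: print('  z',a_,m.sum(),np.percentile(s[m],[3,25,50,75,97]).round(0), yl[k][m].min().round(),yl[k][m].max().round())
E
python3 c.py
```

```text
w2 -8 wid 85.8 c [488.5 157.4] 732
w2 -9 wid 85.5 c [488.8 157.1] 732
w2 -10 wid 85.1 c [489.1 156.8] 732
w2 -11 wid 85.4 c [488.8 156.6] 732
w2 -12 wid 86.2 c [488.3 156.5] 732
  z 40 69 [ 59.  62.  68.  81. 120.] -43.0 96.0
  z 52 77 [61. 65. 74. 82. 89.] -42.0 44.0
  z 64 68 [62. 65. 74. 84. 91.] -43.0 43.0
  z 76 72 [63. 71. 79. 86. 92.] -43.0 -40.0
  z 88 70 [63. 70. 78. 87. 94.] -43.0 -40.0
  z 100 75 [65. 71. 78. 87. 95.] -43.0 44.0
  z 112 82 [65. 72. 80. 89. 95.] -43.0 44.0
  z 124 82 [66. 74. 83. 90. 96.] -42.0 -40.0
  z 136 1039 [67. 75. 84. 92. 98.] -43.0 46.0
w3 -8 wid 85.2 c [488.8 158.1] 585
w3 -9 wid 83.4 c [489.2 158.4] 585
w3 -10 wid 82.6 c [489.2 158.2] 585
w3 -11 wid 83.1 c [488.9 157.9] 585
w3 -12 wid 84.1 c [488.5 157.7] 585
  z 40 25 [59. 63. 71. 80. 88.] -43.0 42.0
  z 52 21 [61. 68. 77. 82. 88.] -43.0 -42.0
  z 64 43 [61. 66. 72. 77. 89.] -43.0 42.0
  z 76 55 [62. 65. 71. 77. 89.] -43.0 42.0
  z 88 53 [62. 66. 71. 79. 91.] -43.0 42.0
  z 100 53 [63. 67. 72. 81. 92.] -43.0 42.0
  z 112 51 [64. 66. 72. 84. 93.] -43.0 43.0
  z 124 49 [65. 68. 77. 88. 95.] -43.0 42.0
  z 136 1186 [67. 75. 84. 92. 97.] -43.0 44.0
```

```bash
python3 -m crank '{"steps":[{"dx":0.03,"dy":-0.03,"dz":-0.02,"rx":0,"ry":0,"rz":0.15,"hand":1},{"dx":0.06,"dy":-0.14,"dz":-0.1,"rx":0,"ry":0,"rz":1.57,"hand":1},{"dx":0.06,"dy":-0.14,"dz":-0.1,"rx":0,"ry":0,"rz":1.57,"hand":1},{"dx":0.06,"dy":-0.14,"dz":-0.1,"rx":0,"ry":0,"rz":1.57,"hand":1},{"dx":0.06,"dy":-0.14,"dz":-0.1,"rx":0,"ry":0,"rz":1.57,"hand":1},{"dx":0.06,"dy":-0.14,"dz":-0.1,"rx":0,"ry":0,"rz":1.57,"hand":1},{"dx":0.06,"dy":-0.14,"dz":-0.1,"rx":0,"ry":0,"rz":1.57,"hand":1},{"dx":0.06,"dy":-0.14,"dz":-0.1,"rx":0,"ry":0,"rz":1.57,"hand":1},{"dx":0.06,"dy":-0.14,"dz":-0.1,"rx":0,"ry":0,"rz":1.57,"hand":1},{"dx":0.06,"dy":-0.14,"dz":-0.1,"rx":0,"ry":0,"rz":1.57,"hand":1},{"dx":0.06,"dy":-0.14,"dz":-0.1,"rx":0,"ry":0,"rz":1.57,"hand":1},{"dx":0.06,"dy":-0.14,"dz":-0.1,"rx":0,"ry":0,"rz":1.57,"hand":1},{"dx":0.06,"dy":-0.14,"dz":-0.1,"rx":0,"ry":0,"rz":1.57,"hand":1}]}'
```

```text
clock: 3.55
eef_pos: [448.5, -102.3, 320.9]
eef_rot: [-2.456, -1.959, 0.001]
contact_force: [0.2, 0.4, 0.6]
grip_width: 85.4
finger_force: 0.0
```

```bash
python3 -m crank '{"steps":[{"dx":0.003,"dy":0.002,"dz":-0.03,"rx":0,"ry":0,"rz":0.15,"hand":1},{"dx":0.003,"dy":0.002,"dz":-0.2,"rx":0,"ry":0,"rz":1.582,"hand":1},{"dx":0.003,"dy":0.002,"dz":-0.2,"rx":0,"ry":0,"rz":1.582,"hand":1},{"dx":0.003,"dy":0.002,"dz":-0.2,"rx":0,"ry":0,"rz":1.582,"hand":1},{"dx":0.003,"dy":0.002,"dz":-0.2,"rx":0,"ry":0,"rz":1.582,"hand":1},{"dx":0.003,"dy":0.002,"dz":-0.2,"rx":0,"ry":0,"rz":1.582,"hand":1},{"dx":0.003,"dy":0.002,"dz":-0.2,"rx":0,"ry":0,"rz":1.582,"hand":1},{"dx":0.003,"dy":0.002,"dz":-0.2,"rx":0,"ry":0,"rz":1.582,"hand":1},{"dx":0.003,"dy":0.002,"dz":-0.2,"rx":0,"ry":0,"rz":1.582,"hand":1},{"dx":0.003,"dy":0.002,"dz":-0.2,"rx":0,"ry":0,"rz":1.582,"hand":1},{"dx":0.003,"dy":0.002,"dz":-0.2,"rx":0,"ry":0,"rz":1.582,"hand":1},{"dx":0.003,"dy":0.002,"dz":-0.2,"rx":0,"ry":0,"rz":1.582,"hand":1},{"dx":0.003,"dy":0.002,"dz":-0.2,"rx":0,"ry":0,"rz":1.582,"hand":1}]}'
```

```text
clock: 4.85
eef_pos: [451.7, -99.0, 121.2]
eef_rot: [-0.331, -3.124, -0.0]
contact_force: [0.6, 0.0, 0.1]
grip_width: 85.5
finger_force: 0.0
```

```bash
python3 -m crank '{"steps":[{"dx":0,"dy":-0.001,"dz":-0.05,"rx":0,"ry":0,"rz":0,"hand":1},{"dx":0,"dy":-0.001,"dz":-0.08,"rx":0,"ry":0,"rz":0,"hand":1},{"dx":0,"dy":-0.001,"dz":-0.091,"rx":0,"ry":0,"rz":0,"hand":1},{"dx":0,"dy":-0.001,"dz":-0.091,"rx":0,"ry":0,"rz":0,"hand":1}]}' 30; python3 -m crank '{"steps":[{"dx":0,"dy":0,"dz":0,"rx":0,"ry":0,"rz":0,"hand":0},{"dx":0,"dy":0,"dz":0,"rx":0,"ry":0,"rz":0,"hand":0},{"dx":0,"dy":0,"dz":0,"rx":0,"ry":0,"rz":0,"hand":0},{"dx":0,"dy":0,"dz":0,"rx":0,"ry":0,"rz":0,"hand":0},{"dx":0,"dy":0,"dz":0,"rx":0,"ry":0,"rz":0,"hand":0}]}' 30
```

```text
clock: 5.25
eef_pos: [450.8, -99.2, 29.2]
eef_rot: [-0.327, -3.121, -0.002]
contact_force: [-0.2, 0.1, -0.6]
grip_width: 85.8
finger_force: 0.0
clock: 5.75
eef_pos: [453.2, -100.2, 31.9]
eef_rot: [0.325, 3.121, -0.002]
contact_force: [-0.5, -1.8, 6.7]
grip_width: 59.6
finger_force: 34.2
```

```bash
python3 -m crank '{"steps":[{"dx":0,"dy":0,"dz":0.01,"rx":0,"ry":0,"rz":0,"hand":0},{"dx":0,"dy":0,"dz":0.03,"rx":0,"ry":0,"rz":0,"hand":0},{"dx":0,"dy":0,"dz":0.03,"rx":0,"ry":0,"rz":0,"hand":0},{"dx":0,"dy":0,"dz":0.03,"rx":0,"ry":0,"rz":0,"hand":0},{"dx":0,"dy":0,"dz":0.03,"rx":0,"ry":0,"rz":0,"hand":0},{"dx":0,"dy":0,"dz":0.03,"rx":0,"ry":0,"rz":0,"hand":0}]}'; python3 -m crank '{"steps":[{"dx":0,"dy":0,"dz":0,"rx":0,"ry":0,"rz":0,"hand":0}]}';python3 -m crank '{"steps":[{"dx":0,"dy":0,"dz":0,"rx":0,"ry":0,"rz":0,"hand":0}]}'
```

```text
clock: 6.35
eef_pos: [451.0, -99.1, 59.6]
eef_rot: [-0.326, -3.123, -0.001]
contact_force: [-0.6, 0.0, -3.3]
grip_width: 59.3
finger_force: 34.0
clock: 6.45
eef_pos: [451.2, -99.2, 59.7]
eef_rot: [-0.326, -3.123, -0.001]
contact_force: [-0.7, -0.4, -3.9]
grip_width: 59.5
finger_force: 34.0
clock: 6.55
eef_pos: [451.5, -99.4, 59.9]
eef_rot: [-0.326, -3.124, -0.0]
contact_force: [0.4, -0.5, -3.5]
grip_width: 59.6
finger_force: 34.0
```

About 3.5 N hangs on the gripper, against 0.6 N for an empty box, so this is the filled one. I'll carry it over the case.

```bash
python3 -m crank '{"steps":[{"dx":0,"dy":0,"dz":0.04,"rx":0,"ry":0,"rz":0,"hand":0},{"dx":0,"dy":0.03,"dz":0.07,"rx":0,"ry":0,"rz":0,"hand":0},{"dx":0.01,"dy":0.07,"dz":0.07,"rx":0,"ry":0,"rz":0.037,"hand":0},{"dx":0.017,"dy":0.11,"dz":0.07,"rx":0,"ry":0,"rz":0.037,"hand":0},{"dx":0.023,"dy":0.15,"dz":0.07,"rx":0,"ry":0,"rz":0.037,"hand":0},{"dx":0.028,"dy":0.19,"dz":0.07,"rx":0,"ry":0,"rz":0.037,"hand":0},{"dx":0.034,"dy":0.23,"dz":0.07,"rx":0,"ry":0,"rz":0.037,"hand":0},{"dx":0.038,"dy":0.25,"dz":0.07,"rx":0,"ry":0,"rz":0.037,"hand":0},{"dx":0.038,"dy":0.2565,"dz":0.07,"rx":0,"ry":0,"rz":0.037,"hand":0},{"dx":0.038,"dy":0.2565,"dz":0.07,"rx":0,"ry":0,"rz":0.037,"hand":0},{"dx":0.038,"dy":0.2565,"dz":0.07,"rx":0,"ry":0,"rz":0.037,"hand":0},{"dx":0.038,"dy":0.2565,"dz":0.07,"rx":0,"ry":0,"rz":0.037,"hand":0}]}'; python3 w.py w4; python3 - <<'E'
import numpy as np,cv2
from h import *
im,d,m=cap('scene'); cv2.imwrite('pics/s4.png',cv2.resize(im[130:265,165:345],None,fx=3.3,fy=3.3,interpolation=cv2.INTER_CUBIC)[:,:,::-1])
a=cv2.resize(cv2.imread('pics/w4.png'),(400,300)); b=cv2.resize(cv2.imread('pics/s4.png'),(400,300)); cv2.imwrite('pics/c4.png',np.hstack([a,b]))
E
```

```text
clock: 7.75
eef_pos: [489.4, 155.8, 130.2]
eef_rot: [-0.27, -3.129, 0.001]
contact_force: [-0.6, 0.0, -2.1]
grip_width: 59.3
finger_force: 37.2
cam [420. 169. 273.] axis [ 0.27 -0.05 -0.96]
corners [[314.0, -19.0, 1.0], [383.0, 378.0, 2.0], [467.0, 104.0, 219.0], [487.0, 215.0, 218.0]]
7.8 [489.6 155.9 130.3] [-2.70e-01 -3.13e+00  1.00e-03] [ 0.17  0.26  1.79 -0.    1.09 -1.23] [-0.36  0.12 -2.91]
```

View pics/c4.png

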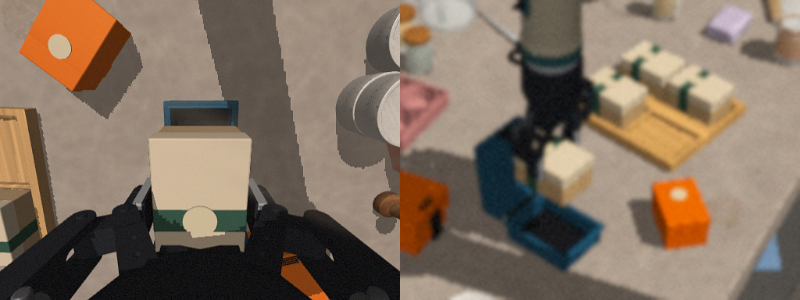

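The wrist view (left) shows the held box level over the case, whose front rim shows at (200,105). The right half shows one recess empty and three boxes in place. I'll check the held box against the case numerically.

```bash
python3 - <<'E'
from h import *
z=np.load('w4.npz'); P=cloud(z['d'],z); im=z['im']
t=np.radians(-10); u=np.array([np.cos(t),np.sin(t)]); v=np.array([-np.sin(t),np.cos(t)])
hsv=cv2.cvtColor(im,cv2.COLOR_RGB2HSV).astype(int);H,S,V=hsv[...,0],hsv[...,1],hsv[...,2]
D=P[...,:2]-[489,157.3]; X=D@u; Y=D@v; Z=P[...,2]
k=(z['d']>0)&(Z>95)&(Z<175)&(X<0)&(X>-70)&(abs(Y)<32)&(V>100)
print('box',k.sum(),'x',np.percentile(X[k],[1,5,50]).round(1),'y',np.percentile(Y[k],[1,99]).round(1),'z',np.percentile(Z[k],[1,50,98]).round(1))
xs=X[k&(Z>150)]; print(np.percentile(xs,[1,3,50]), np.percentile(Z[k&(X>-35)],[5,50,95]))
for s in(-20,0,20):
    f=k&(Z>155)&(abs(Y-s)<6); print(s,np.percentile(X[f],2).round(1))
k=(abs(H-102)<14)&(S>100)&(Z>24)&(Z<35)&(X<-30)&(X>-80)
print('rim',k.sum(),'x',np.percentile(X[k],[1,5]).round(1),'y',np.percentile(Y[k],[1,99]).round(1),np.median(Z[k]).round(1))
E
```

```text
box 12778 x [-43.2 -43.  -26.3] y [-29.3  29.1] z [113.7 156.2 157.6]
[-43.06925296 -42.85056337 -23.65650413] [155.38209689 156.35663538 157.30909078]
-20 -42.4
0 -42.4
20 -42.3
rim 562 x [-57.2 -57. ] y [-41.4  42.6] 29.8
```

```bash
python3 -m crank '{"steps":[{"dx":0,"dy":0.0005,"dz":-0.04,"rx":0,"ry":0,"rz":0,"hand":0},{"dx":0,"dy":0.0005,"dz":-0.07,"rx":0,"ry":0,"rz":0,"hand":0},{"dx":0,"dy":0.0005,"dz":-0.085,"rx":0,"ry":0,"rz":0,"hand":0},{"dx":0,"dy":0.0005,"dz":-0.094,"rx":0,"ry":0,"rz":0,"hand":0},{"dx":0,"dy":0.0005,"dz":-0.097,"rx":0,"ry":0,"rz":0,"hand":0},{"dx":0,"dy":0.0005,"dz":-0.097,"rx":0,"ry":0,"rz":0,"hand":0}]}';python3 -m crank '{"steps":[{"dx":0,"dy":0,"dz":-0.002,"rx":0,"ry":0,"rz":0,"hand":0},{"dx":0,"dy":0,"dz":-0.003,"rx":0,"ry":0,"rz":0,"hand":0},{"dx":0,"dy":0,"dz":-0.003,"rx":0,"ry":0,"rz":0,"hand":0}]}'
```

```text
clock: 8.45
eef_pos: [490.2, 157.4, 33.6]
eef_rot: [0.269, 3.129, 0.0]
contact_force: [0.1, 0.1, -2.9]
grip_width: 59.3
finger_force: 39.8
clock: 8.75
eef_pos: [490.0, 157.6, 30.8]
eef_rot: [0.268, 3.129, 0.001]
contact_force: [-0.2, 0.3, -3.0]
grip_width: 59.3
finger_force: 39.9
```

```bash
python3 -m crank '{"steps":[{"dx":0,"dy":0,"dz":-0.001,"rx":0,"ry":0,"rz":0,"hand":0},{"dx":0,"dy":0,"dz":-0.002,"rx":0,"ry":0,"rz":0,"hand":0},{"dx":0,"dy":0,"dz":-0.002,"rx":0,"ry":0,"rz":0,"hand":0}]}'; python3 -m crank '{"steps":[{"dx":0,"dy":0,"dz":0,"rx":0,"ry":0,"rz":0,"hand":0.88},{"dx":0,"dy":0,"dz":0,"rx":0,"ry":0,"rz":0,"hand":0.88},{"dx":0,"dy":0,"dz":0,"rx":0,"ry":0,"rz":0,"hand":1},{"dx":0,"dy":0,"dz":0,"rx":0,"ry":0,"rz":0,"hand":1},{"dx":0,"dy":0,"dz":0.04,"rx":0,"ry":0,"rz":0,"hand":1},{"dx":0,"dy":0,"dz":0.09,"rx":0,"ry":0,"rz":0,"hand":1},{"dx":0,"dy":0,"dz":0.14,"rx":0,"ry":0,"rz":0,"hand":1},{"dx":0,"dy":0,"dz":0.19,"rx":0,"ry":0,"rz":0,"hand":1},{"dx":0,"dy":0,"dz":0.2,"rx":0,"ry":0,"rz":0,"hand":1},{"dx":0,"dy":0,"dz":0.2,"rx":0,"ry":0,"rz":0,"hand":1}]}'; python3 w.py w5; python3 - <<'E'
from h import *
for z,n in((np.load('w5.npz'),'w5'),):
    P=cloud(z['d'],z); im=z['im']
    t=np.radians(-10); u=np.array([np.cos(t),np.sin(t)]); v=np.array([-np.sin(t),np.cos(t)])
    D=P[...,:2]-[489,157.3]; X=D@u; Y=D@v; Z=P[...,2]
    k=(z['d']>0)&(abs(X)<50)&(abs(Y)<40)&(Z>47)&(Z<65)
    print('box',k.sum(),'x',np.percentile(X[k],[1,99]).round(1),'y',np.percentile(Y[k],[1,99]).round(1),'z',np.percentile(Z[k],[5,50,95]).round(1))
    A=np.c_[X[k],Y[k],np.ones(k.sum())]; print(np.linalg.lstsq(A,Z[k],rcond=None)[0])
E
```

```text
clock: 9.05
eef_pos: [489.7, 157.6, 28.3]
eef_rot: [-0.268, -3.13, -0.0]
contact_force: [0.1, -0.0, -3.5]
grip_width: 59.5
finger_force: 39.9
clock: 10.05
eef_pos: [491.0, 157.8, 230.6]
eef_rot: [0.267, 3.125, 0.002]
contact_force: [-0.0, -0.2, 0.1]
grip_width: 85.1
finger_force: 0.0
cam [421. 171. 373.] axis [ 0.28 -0.05 -0.96]
corners [[278.0, -85.0, 1.0], [372.0, 460.0, -1.0], [470.0, 102.0, 317.0], [491.0, 219.0, 316.0]]
10.1 [489.6 157.5 228.4] [0.268 3.129 0.   ] [ 0.18  0.19  1.64  0.    1.32 -1.22] [-0.   -0.19 -0.26]
box 3356 x [-43.   39.3] y [-28.2  30.4] z [52.8 54.1 55.4]
[ 3.23416431e-03 -9.63722448e-04  5.41088850e+01]
```

The box lies flat in the case, with its top at 54 mm. Now I'll go behind the lid with shut fingers.

```bash
python3 -m crank '{"steps":[{"dx":0.049,"dy":-0.009,"dz":0,"rx":0,"ry":0,"rz":0,"hand":0},{"dx":0.096,"dy":-0.017,"dz":0,"rx":0,"ry":0,"rz":0,"hand":0},{"dx":0.132,"dy":-0.0235,"dz":0,"rx":0,"ry":0,"rz":0,"hand":0},{"dx":0.132,"dy":-0.0235,"dz":0,"rx":0,"ry":0,"rz":0,"hand":0},{"dx":0.132,"dy":-0.0235,"dz":0,"rx":0,"ry":0,"rz":0,"hand":0},{"dx":0.132,"dy":-0.0235,"dz":-0.04,"rx":0,"ry":0,"rz":0,"hand":0},{"dx":0.132,"dy":-0.0235,"dz":-0.08,"rx":0,"ry":0,"rz":0,"hand":0},{"dx":0.132,"dy":-0.0235,"dz":-0.112,"rx":0,"ry":0,"rz":0,"hand":0},{"dx":0.132,"dy":-0.0235,"dz":-0.112,"rx":0,"ry":0,"rz":0,"hand":0}]}'; python3 - <<'E'
import numpy as np
# TCP path: corner (-11,0) at lid point r=94.5; local coords relative to TCP start (135, z 117)
for th in (1.65,1.57,1.45,1.3,1.15,1.0,.85,.7,.55,.4,.25,.15,.08):
    x=57.5-94.5*np.cos(th)+34*np.sin(th)+11; z=30+94.5*np.sin(th)+34*np.cos(th)
    d=x-135; print(th,'x',round(x,1),'z',round(z,1),'dx %.3f dy %.3f dz %.3f'%(d*.985/1e3,-d*.174/1e3,(z-117)/1e3))
E
```

```text
clock: 11.0
eef_pos: [615.5, 134.0, 110.6]
eef_rot: [-0.266, -3.117, 0.004]
contact_force: [-0.5, 0.4, -0.0]
grip_width: -0.1
finger_force: 0.0
1.65 x 109.9 z 121.5 dx -0.025 dy 0.004 dz 0.005
1.57 x 102.4 z 124.5 dx -0.032 dy 0.006 dz 0.008
1.45 x 90.9 z 127.9 dx -0.043 dy 0.008 dz 0.011
1.3 x 76.0 z 130.2 dx -0.058 dy 0.010 dz 0.013
1.15 x 60.9 z 130.1 dx -0.073 dy 0.013 dz 0.013
1.0 x 46.1 z 127.9 dx -0.088 dy 0.015 dz 0.011
0.85 x 31.7 z 123.4 dx -0.102 dy 0.018 dz 0.006
0.7 x 18.1 z 116.9 dx -0.115 dy 0.020 dz -0.000
0.55 x 5.7 z 108.4 dx -0.127 dy 0.022 dz -0.009
0.4 x -5.3 z 98.1 dx -0.138 dy 0.024 dz -0.019
0.25 x -14.7 z 86.3 dx -0.147 dy 0.026 dz -0.031
0.15 x -19.9 z 77.7 dx -0.153 dy 0.027 dz -0.039
0.08 x -23.0 z 71.4 dx -0.156 dy 0.027 dz -0.046
```

```bash
python3 -m crank '{"steps":[{"dx":-0.012,"dy":0.002,"dz":0.003,"rx":0,"ry":0,"rz":0,"hand":0},{"dx":-0.025,"dy":0.004,"dz":0.005,"rx":0,"ry":0,"rz":0,"hand":0},{"dx":-0.032,"dy":0.006,"dz":0.008,"rx":0,"ry":0,"rz":0,"hand":0},{"dx":-0.043,"dy":0.008,"dz":0.011,"rx":0,"ry":0,"rz":0,"hand":0},{"dx":-0.051,"dy":0.009,"dz":0.012,"rx":0,"ry":0,"rz":0,"hand":0}]}';  python3 -m crank '{"steps":[{"dx":-0.007,"dy":0.001,"dz":0.001,"rx":0,"ry":0,"rz":0,"hand":0},{"dx":-0.022,"dy":0.004,"dz":0.001,"rx":0,"ry":0,"rz":0,"hand":0},{"dx":-0.037,"dy":0.006,"dz":-0.001,"rx":0,"ry":0,"rz":0,"hand":0}]}'
```

```text
clock: 11.5
eef_pos: [570.9, 143.5, 130.5]
eef_rot: [0.267, 3.126, 0.002]
contact_force: [1.9, 0.0, 1.7]
grip_width: 0.0
finger_force: 1.0
clock: 11.8
eef_pos: [533.5, 149.4, 127.9]
eef_rot: [0.268, 3.129, 0.001]
contact_force: [1.5, 0.0, 0.1]
grip_width: 0.1
finger_force: 0.4
```

```bash
python3 -m crank '{"steps":[{"dx":-0.014,"dy":0.003,"dz":-0.005,"rx":0,"ry":0,"rz":0,"hand":0},{"dx":-0.027,"dy":0.005,"dz":-0.011,"rx":0,"ry":0,"rz":0,"hand":0},{"dx":-0.039,"dy":0.007,"dz":-0.020,"rx":0,"ry":0,"rz":0,"hand":0},{"dx":-0.050,"dy":0.009,"dz":-0.030,"rx":0,"ry":0,"rz":0,"hand":0},{"dx":-0.059,"dy":0.011,"dz":-0.042,"rx":0,"ry":0,"rz":0,"hand":0},{"dx":-0.062,"dy":0.011,"dz":-0.046,"rx":0,"ry":0,"rz":0,"hand":0}]}';  python3 -m crank '{"steps":[{"dx":-0.004,"dy":0.001,"dz":-0.005,"rx":0,"ry":0,"rz":0,"hand":0},{"dx":-0.004,"dy":0.001,"dz":-0.005,"rx":0,"ry":0,"rz":0,"hand":0}]}'
```

```text
clock: 12.4
eef_pos: [468.7, 160.0, 80.2]
eef_rot: [-0.267, -3.126, 0.001]
contact_force: [-0.1, -0.3, 0.2]
grip_width: 0.3
finger_force: 0.0
clock: 12.6
eef_pos: [466.9, 161.1, 75.9]
eef_rot: [-0.268, -3.129, 0.0]
contact_force: [0.2, -0.1, -0.4]
grip_width: 0.2
finger_force: 0.0
```

```bash
python3 -m crank '{"steps":[{"dx":0,"dy":0,"dz":0.02,"rx":0,"ry":0,"rz":0,"hand":0},{"dx":-0.008,"dy":0.002,"dz":0.02,"rx":0,"ry":0,"rz":0,"hand":0},{"dx":-0.014,"dy":0.0025,"dz":0.02,"rx":0,"ry":0,"rz":0,"hand":0},{"dx":-0.014,"dy":0.0025,"dz":0.02,"rx":0,"ry":0,"rz":0,"hand":0}]}'; cat > l.py <<'E'
from h import *
t=np.radians(-10); u=np.array([np.cos(t),np.sin(t)]); v=np.array([-np.sin(t),np.cos(t)])
for n in('scene','side'):
    im,d,m=cap(n); P=cloud(d,m); hsv=cv2.cvtColor(im,cv2.COLOR_RGB2HSV).astype(int)
    D=P[...,:2]-[489,157.3]; X=D@u; Y=D@v; Z=P[...,2]
    k=(d>0)&(abs(hsv[...,0]-102)<14)&(hsv[...,1]>100)&(abs(X)<80)&(abs(Y)<50)&(Z>55)
    for a in range(-60,70,20):
        q=k&(X>a)&(X<=a+20)
        if q.sum()>5: print(n,a,q.sum(),np.percentile(Z[q],[50,80]).round(1))
E
python3 l.py
```

```text
clock: 13.0
eef_pos: [451.9, 163.5, 95.8]
eef_rot: [-0.267, -3.128, 0.001]
contact_force: [0.4, 0.2, 0.6]
grip_width: -0.5
finger_force: 0.0
scene -60 226 [71.8 76. ]
scene -40 142 [72.4 75. ]
scene -20 114 [70.2 71.6]
scene 0 123 [67.6 69.1]
scene 20 120 [65.3 67.2]
scene 40 81 [63.3 64.7]
side -60 55 [71.4 76.5]
side -40 55 [72.6 75.2]
side -20 56 [70.9 74.1]
side 0 44 [68.7 70.9]
side 20 43 [66.5 69. ]
side 40 26 [64.7 66.8]
```

The lid has come down and rests near 0.1 rad. Now I'll press near the front.

```bash
python3 -m crank '{"steps":[{"dx":0,"dy":0,"dz":-0.018,"rx":0,"ry":0,"rz":0,"hand":0},{"dx":0,"dy":0,"dz":-0.022,"rx":0,"ry":0,"rz":0,"hand":0},{"dx":0,"dy":0,"dz":-0.025,"rx":0,"ry":0,"rz":0,"hand":0},{"dx":0,"dy":0,"dz":-0.025,"rx":0,"ry":0,"rz":0,"hand":0}]}';  python3 -m crank '{"steps":[{"dx":0,"dy":0,"dz":-0.002,"rx":0,"ry":0,"rz":0,"hand":0},{"dx":0,"dy":0,"dz":-0.003,"rx":0,"ry":0,"rz":0,"hand":0}]}';  python3 -m crank '{"steps":[{"dx":0,"dy":0,"dz":-0.001,"rx":0,"ry":0,"rz":0,"hand":0},{"dx":0,"dy":0,"dz":-0.002,"rx":0,"ry":0,"rz":0,"hand":0}]}'
```

```text
clock: 13.5
eef_pos: [453.5, 163.5, 71.1]
eef_rot: [-0.268, -3.129, 0.0]
contact_force: [-0.6, -0.4, 0.8]
grip_width: -0.1
finger_force: 0.0
clock: 13.7
eef_pos: [453.9, 163.7, 69.4]
eef_rot: [0.268, 3.13, 0.001]
contact_force: [-3.0, -0.3, 10.6]
grip_width: 0.2
finger_force: 5.3
clock: 13.9
eef_pos: [453.2, 163.8, 67.5]
eef_rot: [-0.268, -3.13, -0.001]
contact_force: [-4.4, 0.7, 6.6]
grip_width: 0.1
finger_force: 3.8
```

```bash
python3 -m crank '{"steps":[{"dx":0,"dy":0,"dz":-0.001,"rx":0,"ry":0,"rz":0,"hand":0},{"dx":0,"dy":0,"dz":-0.002,"rx":0,"ry":0,"rz":0,"hand":0}]}';  python3 -m crank '{"steps":[{"dx":0,"dy":0,"dz":-0.001,"rx":0,"ry":0,"rz":0,"hand":0},{"dx":0,"dy":0,"dz":-0.002,"rx":0,"ry":0,"rz":0,"hand":0}]}'
```

```text
clock: 14.1
eef_pos: [454.1, 163.7, 64.8]
eef_rot: [0.268, 3.129, 0.001]
contact_force: [-0.0, -0.1, -0.9]
grip_width: -0.4
finger_force: 0.0
clock: 14.3
eef_pos: [454.4, 163.7, 63.8]
eef_rot: [0.268, 3.129, 0.001]
contact_force: [-5.1, -0.9, 20.2]
grip_width: -0.2
finger_force: 10.1
```

The force fell away (the snap), then rose to 20 N on the hard stop. I'll retreat and verify.

```bash
python3 -m crank '{"steps":[{"dx":0,"dy":0,"dz":0.03,"rx":0,"ry":0,"rz":0,"hand":0},{"dx":0,"dy":0,"dz":0.08,"rx":0,"ry":0,"rz":0,"hand":0},{"dx":0,"dy":0,"dz":0.13,"rx":0,"ry":0,"rz":0,"hand":0},{"dx":-0.03,"dy":-0.03,"dz":0.18,"rx":0,"ry":0,"rz":0,"hand":0},{"dx":-0.06,"dy":-0.07,"dz":0.22,"rx":0,"ry":0,"rz":0,"hand":0},{"dx":-0.09,"dy":-0.11,"dz":0.25,"rx":0,"ry":0,"rz":0,"hand":0},{"dx":-0.09,"dy":-0.11,"dz":0.25,"rx":0,"ry":0,"rz":0,"hand":0},{"dx":-0.09,"dy":-0.11,"dz":0.25,"rx":0,"ry":0,"rz":0,"hand":0}]}'; python3 l.py; python3 - <<'E'
from h import *
im,d,m=cap('scene'); cv2.imwrite('pics/end.png',cv2.resize(im[110:310,130:360],None,fx=3,fy=3,interpolation=cv2.INTER_CUBIC)[:,:,::-1])
E
```

```text
clock: 15.1
eef_pos: [363.6, 51.4, 315.5]
eef_rot: [0.273, 3.122, -0.002]
contact_force: [0.5, 0.1, 0.1]
grip_width: -0.3
finger_force: 0.0
scene -60 144 [61.4 63.1]
scene -40 156 [61.9 64.1]
scene -20 134 [62.6 63.9]
scene 0 140 [62.4 64. ]
scene 20 138 [62.2 63.9]
scene 40 83 [62.1 63.6]
side -60 41 [63.1 64.7]
side -40 44 [62.7 65.1]
side -20 42 [64. 66.]
side 0 38 [63.6 65.4]
side 20 43 [64.  65.4]
side 40 16 [63.1 64.5]
```

View pics/end.png

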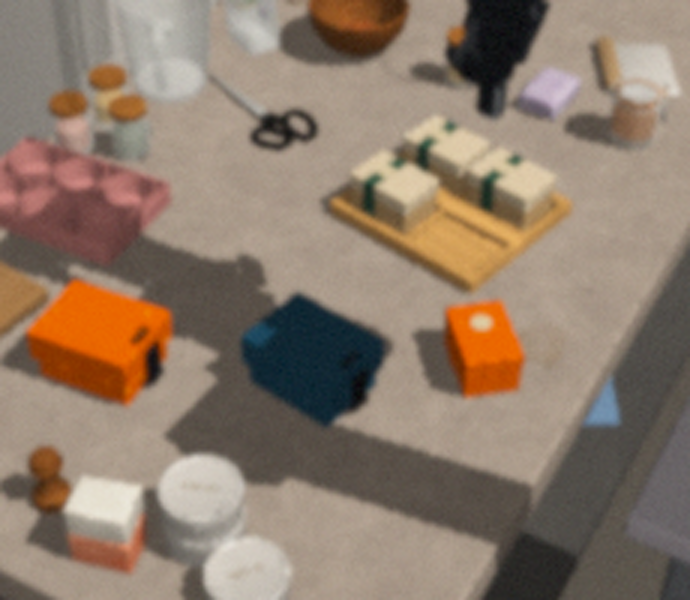

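The case at (315,355) is shut with its lid level at 64 mm. The three other boxes are seated in their recesses around (450,170). The stamp at (48,478), the jar and the bar are undisturbed.

```bash
python3 -c "
from bench import ctrl
print(ctrl.finish_job())"
```

```text
the job is handed in; nothing more can be done
None
```

The job is handed in: the first box I lifted pulled about 3.5 N (an empty one would pull about 0.6 N), so it went flat in the delivery box, the lid snapped shut, and the other three stayed in their recesses unlifted with the bystanders untouched; no verdict was returned.

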